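# Snap the cover onto the resin tank

## Task

The cover lies on the resin tank but its rim is not snapped on all the way round. With the fingertips, press the rim down on each of the four sides until every section has clicked shut and lies flush. Leave the tank standing where it is without lifting it or its cover, and do not disturb the bottle, the cup or the scraper.

Things in the scene. Friction and masses are not known exactly. Their poses are not given: they have to be found in the camera images.
- tank: Loose dark-grey resin tank, 0.7 to 1.2 kg, any yaw. Origin: centre of its underside, z up. Tub 168 x 228 mm (x, y), 47 tall, with a round-edged aluminium flange 182 x 242 mm, its top 51 mm up; carrying lugs on the short sides reach y = +/-128 mm, 25 to 35 mm up.
- cover: Loose amber snap-fit cover, 0.12 kg plus its four rim sections, lying in place on the tank's flange with the tank's yaw. Origin: centre of its underside, on the flange's top (51 mm above the table), axes as the tank's. Its middle panel (120 x 180 mm, x by y) and its four corners are level, top 55 mm above the table; 189 x 249 mm over all.
- rim_a_press (a point): Ridged finger pad at the middle of rim section A, on a long side (the tank's +x side); on its upper face. The section: a strip 177 mm long, 34 wide, with a springy beaded skirt outside, hinged at its inner edge to the panel, 60 mm from the cover's centre. This point is 22 mm out from the hinge, 60 mm above the table standing up, 55 shut. Its x points outward, y along the section, z out of the face.
- rim_a (a joint): Angle of section A: 0 = standing up (outer edge 7 mm too high), 0.22 = clicked shut, flush with the panel. Pushed on its pad it resists with 8 to 14 N (twice that near the hinge), gives way at about 0.13, snaps down to a hard stop and stays there; released earlier, it springs back up. Starts up.
- rim_b_press (a point): Ridged finger pad at the middle of rim section B, on a short side (+y); on its upper face. The section: a strip 117 mm long, 34 wide, with a springy beaded skirt outside, hinged at its inner edge to the panel, 90 mm from the cover's centre. This point is 22 mm out from the hinge, 60 mm above the table standing up, 55 shut. Its x points outward, y along the section, z out of the face.
- rim_b (a joint): Angle of section B: 0 = standing up (outer edge 7 mm too high), 0.22 = clicked shut, flush with the panel. Pushed on its pad it resists with 8 to 14 N (twice that near the hinge), gives way at about 0.13, snaps down to a hard stop and stays there; released earlier, it springs back up. May start up or shut.
- rim_c_press (a point): Ridged finger pad at the middle of rim section C, on a long side (-x); on its upper face. The section: a strip 177 mm long, 34 wide, with a springy beaded skirt outside, hinged at its inner edge to the panel, 60 mm from the cover's centre. This point is 22 mm out from the hinge, 60 mm above the table standing up, 55 shut. Its x points outward, y along the section, z out of the face.
- rim_c (a joint): Angle of section C: 0 = standing up (outer edge 7 mm too high), 0.22 = clicked shut, flush with the panel. Pushed on its pad it resists with 8 to 14 N (twice that near the hinge), gives way at about 0.13, snaps down to a hard stop and stays there; released earlier, it springs back up. May start up or shut.
- rim_d_press (a point): Ridged finger pad at the middle of rim section D, on a short side (-y); on its upper face. The section: a strip 117 mm long, 34 wide, with a springy beaded skirt outside, hinged at its inner edge to the panel, 90 mm from the cover's centre. This point is 22 mm out from the hinge, 60 mm above the table standing up, 55 shut. Its x points outward, y along the section, z out of the face.
- rim_d (a joint): Angle of section D: 0 = standing up (outer edge 7 mm too high), 0.22 = clicked shut, flush with the panel. Pushed on its pad it resists with 8 to 14 N (twice that near the hinge), gives way at about 0.13, snaps down to a hard stop and stays there; released earlier, it springs back up. Starts up.
- bottle: Loose black resin bottle with a grey label, 68 mm diameter, 180 mm tall, standing; origin at the centre of its underside. Bystander.
- cup: Loose white mixing cup, 76 mm across the rim, 85 mm tall, standing; origin at the centre of its underside. Bystander.
- scraper: Loose scraper with a blue handle, 200 mm long, lying flat along its own x, handle towards -x; origin under its middle. Bystander.

How it is judged:
By the outcome, as a careful person would: the job done as asked, in the order asked, and still so for the second after the job is handed in, with the robot touching nothing.
It also fails if it takes over 54 s, if anything falls off the work surface, if the arm or the gripper's body presses on something with over 40 N, if the wrist force passes 120 N, or if a joint passes its speed limit or range.

## Robot

A 6-joint arm with a two-finger parallel gripper is mounted at the origin on the work surface. World frame = base frame: x ahead of the robot, y to its left, z up, the work surface at z = 0. Lengths are in mm, angles in degrees, forces in N, time in s.
With the tool pointing down it reaches from about 300 to 850 mm from the base axis. Payload 4.2 kg.
Tool frame: the origin (TCP) lies at the very end of the fingers, on their centre line; the grasp point (between the pads) lies 19 mm behind it; z points along the fingers, y is the direction in which the jaws open and shut (so a half turn about z gives the same grasp; the last joint's range is limited). The gripper opens to 91 mm and grips with 3 to 60 N. Pads are 32 mm wide; open, the fingers measure 118 mm over their backs; the gripper's body (76 mm by 178 mm) begins 60 mm behind the grasp point.
Start: joints at [-65.203, 18.312, 89.639, -0, 72.044, -1.146], TCP at [251.559, -517.07, 213.976] pointing down, gripper open.
Joint ranges: [-177.97, 177.97], [-48.28, 115.42], [12.27, 149.76], [-77.06, 257.06], [2.81, 150.46], [-146.56, 146.56]. Speed limits (degrees/s): [147.25, 147.25, 180, 180, 180, 180].

## Interface

Orientations are given as [roll, pitch, yaw] about the fixed x, y, z axes, in that order (R = Rz(yaw) Ry(pitch) Rx(roll)).
In Python, from workcell import telemetry, grab_frame, job gives the robot as it stands.
- The arm moves only by the tool drive_tool, never from a script. Its argument "moves" is a list of rows, each an object of numbers: "claw": the closure, from -1 (fully open) to 1 (shut); "dx", "dy", "dz": the shift along the tool's x, y, z in units of 20 mm (1.0 is 20 mm); "yaw": the turn about the tool's z in units of 0.15 rad (1.0 is 0.15 rad). In form: [{"claw": .., "dx": .., "dy": .., "dz": .., "yaw": ..}, ...]. A call has 1 to 5 rows; each row shifts and turns the pose as measured when the row begins, along the tool's axes as they then stand; what a row does not reach is not made up. A row lasts 1/8 s, in which the tool goes at most 62.5 mm and 10.7 degrees, less where a joint would pass 70% of its speed; a pose out of reach is approached as far as the arm can. A call with a number of a shift or a turn outside -1 to 1 is refused whole. A call with a gripper value outside its range is refused whole. The fingers move at their own pace and stop on an object; "grip_force" is the grip in N (left out, the last holds). Time passes only in rows, so rows that do not move let the fingers close. It gives the time, the measured TCP pose, the force and the opening at its end, in the units of the state.
- telemetry.state(): the state, without advancing time (a new reading comes with each control period).
- grab_frame(name): name is "side" or "top" or "wrist"; returns a dict with "color" (400x640x3 uint8, blue, green, red), "vertical_fov" (degrees; the focal length in pixels is half the picture's height over the tangent of half this angle, whatever the lens; pixels are square), "cx", "cy" (the principal point, pixels), "pose" (4x4, takes a point from camera to world coordinates). Camera axes: x right, y down, z forward; pixel columns grow to the right and rows downward; lengths in mm; the calibration is good to about 2 mm. A picture is of the moment at which its call begins. There is no depth.
- job.job_done(): hands the job in, once; it reports no verdict.
The state is a dict: "time_s": time; "qpos": joint angles; "qvel": joint speeds; "effort": joint torques, N m; "ee_pos": TCP position; "ee_rot": TCP orientation; "force": force on the tool from outside, world axes, zero at the start; "torque": the same for the moment, N m; "gripper_width": finger opening in mm.
Only numpy, scipy, OpenCV 4.12 (cv2) and the standard library are available. Lean on these libraries where they do the work, as an engineer would, in place of code of your own. Each camera call takes 0.05 s, during which the arm holds its last target.

## Working session

There is one attempt and no reset: what is moved stays moved. The work goes in short steps, Python scripts to look and compute and a tool call to move; the robot and the scene stay as the last step left them, time stands still between calls to the robot, and variables do not carry over. Pictures are saved under pics/ and viewed, and the job is handed in when it is done.

Besides the shell and the picture viewer there is one more tool, called after ">>>" as name([rows], argument=value, ...), one row to a line, values as JSON. drive_tool: Moves the arm, as the interface text tells. Its arguments: {"type":"object","properties":{"moves":{"type":"array"},"grip_force":{"type":"number"}},"required":["moves"]}

```bash
mkdir -p pics
python3 - <<'E'
from workcell import telemetry, grab_frame
import cv2,json
print(telemetry.state())
for n in("side","top"):
    f=grab_frame(n); cv2.imwrite(f"pics/{n}0.png",f["color"]); print(n,f["vertical_fov"],f["cx"],f["cy"],f["pose"])
E
```

```text
{'time_s': 0.0, 'qpos': array([-6.52038738e+01,  1.83514051e+01,  8.97071234e+01, -2.50635137e-03,
        7.20422304e+01, -1.14487153e+00]), 'qvel': array([ 0.01956583,  0.06386505, -0.0046997 , -0.08220748,  0.05067434,
        0.02129783]), 'effort': array([ 5.72600629e-05, -4.12460017e+01, -2.31975228e+01,  7.25376187e-02,
        4.58237983e-02, -1.59718229e-04]), 'ee_pos': array([ 251.31734942, -516.60974154,  213.11777517]), 'ee_rot': array([-1.79899214e+02,  3.69205658e-04,  2.59417729e+01]), 'force': array([ 0.34698181, -0.20898184, -0.03249296]), 'torque': array([-0.03709824,  0.04386799, -0.01979684]), 'gripper_width': 90.67219504901739}
side 55.33188297219803 323.287226934882 194.59774083522234 [[-6.62667792e-01 -5.81980540e-01  4.71349179e-01  1.01374707e+02]
 [-7.48765505e-01  5.02346630e-01 -4.32432748e-01  3.90948810e+02]
 [ 1.48867725e-02 -6.39489260e-01 -7.68655885e-01  8.32572736e+02]
 [ 0.00000000e+00  0.00000000e+00  0.00000000e+00  1.00000000e+00]]
top 46.260057780143136 314.43225987424256 194.96175342439582 [[-2.06032400e-02 -9.89315217e-01  1.44329164e-01  3.79467745e+02]
 [-9.99745537e-01  2.17128212e-02  6.11676233e-03 -8.20923200e+00]
 [-9.18519939e-03 -1.44166413e-01 -9.89510827e-01  1.34553401e+03]
 [ 0.00000000e+00  0.00000000e+00  0.00000000e+00  1.00000000e+00]]
```

View pics/side0.png

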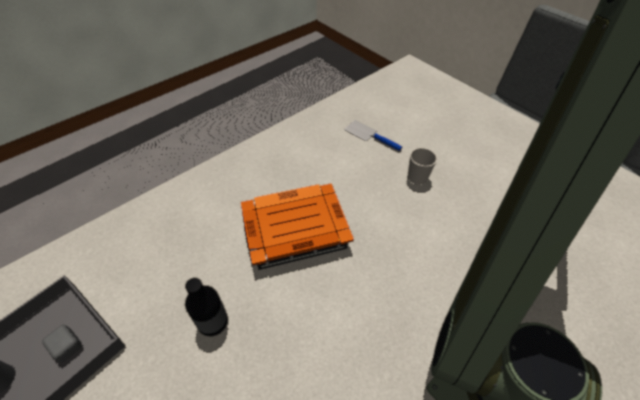

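View pics/top0.png

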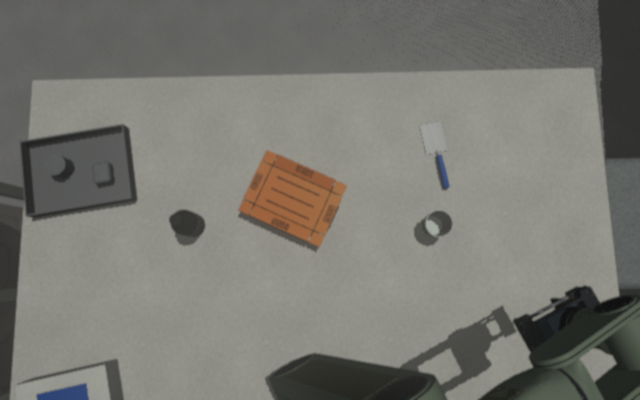

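The top view shows the amber cover at about (293,200), with the bottle left of it at (187,222), the cup at (433,225) and the scraper at (436,155). The side view shows four dark finger pads on the rim.

```bash
cat > h.py <<'E'
import numpy as np,cv2
from workcell import telemetry, grab_frame
def K(f):
    fl=200/np.tan(np.radians(f["vertical_fov"]/2)); return np.array([[fl,0,f["cx"]],[0,fl,f["cy"]],[0,0,1]])
def ray(f,uv,z):
    P=f["pose"]; d=P[:3,:3]@np.linalg.inv(K(f))@np.array([*uv,1.]); o=P[:3,3]; return o+d*(z-o[2])/d[2]
def proj(f,p):
    P=f["pose"]; c=P[:3,:3].T@(np.asarray(p,float)-P[:3,3]); q=K(f)@c; return q[:2]/q[2]
def rect(f,z,cen,yaw,half=160,s=2):
    # metric view of plane z, in tank axes
    c,sn=np.cos(yaw),np.sin(yaw); src=[];dst=[]
    for x,y in[(-half,-half),(half,-half),(half,half),(-half,half)]:
        src.append(proj(f,[cen[0]+c*x-sn*y,cen[1]+sn*x+c*y,z])); dst.append([(x+half)*s,(half-y)*s])
    H=cv2.getPerspectiveTransform(np.float32(src),np.float32(dst))
    return cv2.warpPerspective(f["color"],H,(2*half*s,)*2,flags=cv2.INTER_CUBIC)
E
python3 - <<'E'
from h import *
for n in("top","side"):
    f=grab_frame(n); hsv=cv2.cvtColor(f["color"],cv2.COLOR_BGR2HSV)
    m=cv2.inRange(hsv,(4,120,60),(25,255,255)); m=cv2.morphologyEx(m,cv2.MORPH_CLOSE,np.ones((7,7)))
    c=max(cv2.findContours(m,0,2)[0],key=cv2.contourArea)[:,0]
    w=np.float32([ray(f,p,57)[:2] for p in c])
    r=cv2.minAreaRect(w); print(n,r)
    (cx,cy),(w_,h_),a=r; yaw=np.radians(a if h_>w_ else a+90)
    print(np.degrees(yaw)); cen=(cx,cy)
    cv2.imwrite(f"pics/{n}_rect.png",cv2.resize(rect(f,57,cen,yaw),(580,580)))
    x0,y0=c.min(0)-12;x1,y1=c.max(0)+12
    cv2.imwrite(f"pics/{n}_crop.png",cv2.resize(f["color"][y0:y1,x0:x1],None,fx=4.5,fy=4.5,interpolation=2)); print(x0,y0)
    # bystanders
    for k,(lo,hi) in {"blue":((100,120,30),(130,255,255))}.items():
        for q in cv2.findContours(cv2.inRange(hsv,lo,hi),0,2)[0]:
            if cv2.contourArea(q)>20: M=q[:,0].mean(0); print(k,M,ray(f,M,10))
    for nm,p in {"top":[("bottle",(187,222)),("cup",(433,225))],"side":[("bottle",(211,330)),("cup",(420,187))]}[n]: print(nm,ray(f,p,0))
E
```

```text
top ((561.2981567382812, 61.706512451171875), (246.2403564453125, 186.66357421875), 64.65087890625)
154.65087890625
228 139
blue [ 64.42857143 390.71428571] [ 49.33359725 693.52028073  10.        ]
blue [442.90322581 171.38709677] [ 635.09272864 -373.41945646   10.        ]
bottle [504.92648767 369.58707682   0.        ]
cup [ 481.13643381 -338.39494578    0.        ]
side ((563.2654418945312, 63.36285400390625), (248.66188049316406, 198.42678833007812), 64.54070281982422)
154.54070281982422
229 172
blue [387.06122449 141.48979592] [ 637.80344818 -371.36032161   10.        ]
bottle [484.21798495 362.85042288   0.        ]
cup [ 449.99857376 -308.91517795    0.        ]
```

View pics/top_rect.png

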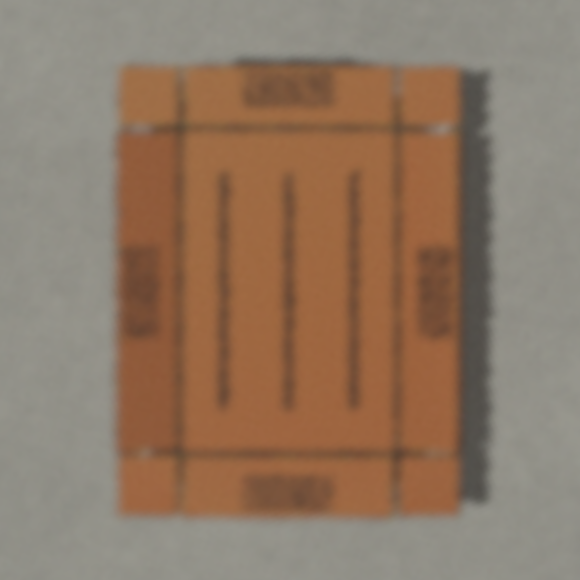

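View pics/side_rect.png

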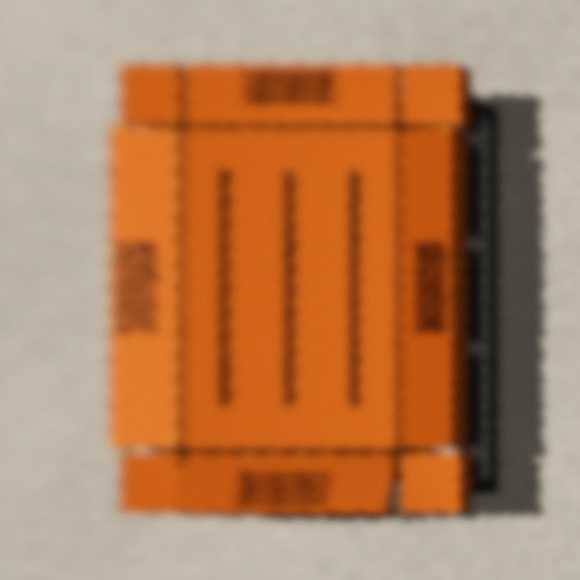

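View pics/side_crop.png

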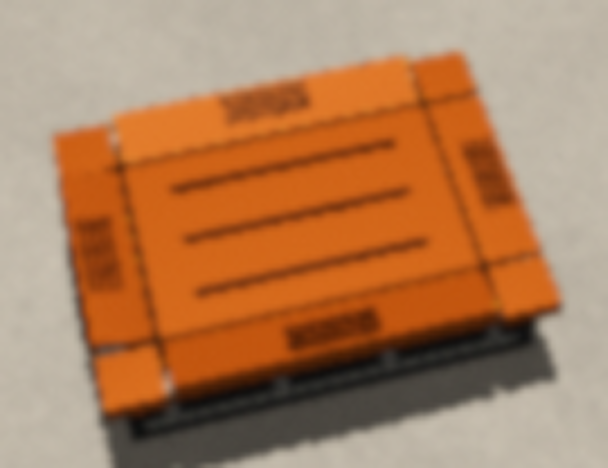

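Reading: the left, right and bottom sides of the rectified view are raised. The top side looks flush, so it is B. The cover is at about (562, 62), yaw 154.6°. I'll align the tool and close the fingers on the way.

>>> drive_tool([
  {"claw": 1, "dx": 1, "dy": 0, "dz": 0, "yaw": -0.9},
  {"claw": 1, "dx": 1, "dy": 0, "dz": 0, "yaw": -0.9},
  {"claw": 1, "dx": 1, "dy": 0, "dz": 0, "yaw": -0.9},
  {"claw": 1, "dx": 1, "dy": 0, "dz": 0, "yaw": -0.9},
  {"claw": 1, "dx": 1, "dy": 0, "dz": 0, "yaw": -0.9},
], grip_force=10)

```text
time_s: 0.82
ee_pos: [325.4, -450.1, 211.9]
ee_rot: [-179.8, -0.1, 65.7]
force: [0.2, -0.5, -0.2]
gripper_width: 43.9
```

```bash
cat >> h.py <<'E'
from scipy.spatial.transform import Rotation as R
CEN=np.array([562.,62.5]); YAW=154.6
def tgt(side,out=17,t=0):
    a=R.from_euler('z',YAW+{'A':0,'B':90,'C':180,'D':270}[side],degrees=True).as_matrix()
    d=(60 if side in'AC' else 90)+out
    return CEN+(a@[d,t,0])[:2]
def delta(side,z,out=17):
    s=telemetry.state(); Rm=R.from_euler('xyz',s["ee_rot"],degrees=True).as_matrix()
    p=np.array([*tgt(side,out),z]); v=Rm.T@(p-s["ee_pos"])/20
    print("t",round(s["time_s"],2),"pos",s["ee_pos"].round(1),"rot",s["ee_rot"].round(1),"F",s["force"].round(1),"w",round(s["gripper_width"],1))
    print(side,"tgt",p.round(1),"units",v.round(2),"yawunits",round(-np.radians(64.6-s["ee_rot"][2])/.15,2))
E
python3 -c "
from h import *
delta('B',110)"
```

```text
t 0.82 pos [ 325.4 -450.1  211.9] rot [-1.798e+02 -1.000e-01  6.570e+01] F [ 0.2 -0.5 -0.2] w 43.9
B tgt [516.1 -34.2 110. ] units [22.87  0.15  5.14] yawunits 0.13
```

>>> drive_tool([
  {"claw": 1, "dx": 1, "dy": 0, "dz": 0, "yaw": 0.1},
  {"claw": 1, "dx": 1, "dy": 0, "dz": 0, "yaw": 0},
  {"claw": 1, "dx": 1, "dy": 0, "dz": 0, "yaw": 0},
  {"claw": 1, "dx": 1, "dy": 0, "dz": 0, "yaw": 0},
  {"claw": 1, "dx": 1, "dy": 0, "dz": 0, "yaw": 0},
])

```text
time_s: 1.45
ee_pos: [369.6, -354.6, 211.6]
ee_rot: [-179.8, -0.1, 64.9]
force: [-0.3, 0.1, 0.4]
gripper_width: 0.4
```

>>> drive_tool([
  {"claw": 1, "dx": 1, "dy": 0, "dz": 0, "yaw": 0},
  {"claw": 1, "dx": 1, "dy": 0, "dz": 0, "yaw": 0},
  {"claw": 1, "dx": 1, "dy": 0, "dz": 0, "yaw": 0},
  {"claw": 1, "dx": 1, "dy": 0, "dz": 0, "yaw": 0},
  {"claw": 1, "dx": 1, "dy": 0, "dz": 0, "yaw": 0},
])

```text
time_s: 2.08
ee_pos: [414.3, -257.5, 212.2]
ee_rot: [-179.8, -0.1, 64.9]
force: [-0.3, -0.1, 0.1]
gripper_width: 0.4
```

>>> drive_tool([
  {"claw": 1, "dx": 1, "dy": 0, "dz": 0, "yaw": 0},
  {"claw": 1, "dx": 1, "dy": 0, "dz": 0, "yaw": 0},
  {"claw": 1, "dx": 1, "dy": 0, "dz": 0.2, "yaw": 0},
  {"claw": 1, "dx": 1, "dy": 0, "dz": 0.5, "yaw": 0},
  {"claw": 1, "dx": 1, "dy": 0, "dz": 0.5, "yaw": 0},
])

```text
time_s: 2.7
ee_pos: [458.7, -160.4, 189.1]
ee_rot: [180.0, -0.2, 65.0]
force: [0.8, 0.1, -0.3]
gripper_width: 0.5
```

>>> drive_tool([
  {"claw": 1, "dx": 1, "dy": 0, "dz": 0.5, "yaw": 0},
  {"claw": 1, "dx": 1, "dy": 0, "dz": 0.5, "yaw": 0},
  {"claw": 1, "dx": 1, "dy": 0, "dz": 0.5, "yaw": 0},
  {"claw": 1, "dx": 1, "dy": 0, "dz": 0.5, "yaw": 0},
  {"claw": 1, "dx": 1, "dy": 0, "dz": 0.5, "yaw": 0},
])

```text
time_s: 3.32
ee_pos: [502.1, -63.1, 138.4]
ee_rot: [179.9, -0.2, 65.1]
force: [0.1, -0.6, -0.6]
gripper_width: 0.5
```

```bash
python3 -c "
from h import *
delta('B',80)"
```

```text
t 3.33 pos [502.1 -63.1 138.4] rot [179.9  -0.2  65.1] F [ 0.1 -0.6 -0.6] w 0.5
B tgt [516.1 -34.2  80. ] units [1.6  0.02 2.92] yawunits 0.06
```

>>> drive_tool([
  {"claw": 1, "dx": 0.8, "dy": 0, "dz": 0.7, "yaw": 0.06},
  {"claw": 1, "dx": 0.8, "dy": 0, "dz": 0.7, "yaw": 0},
  {"claw": 1, "dx": 0, "dy": 0, "dz": 0.7, "yaw": 0},
  {"claw": 1, "dx": 0, "dy": 0, "dz": 0.5, "yaw": 0},
])

```text
time_s: 3.82
ee_pos: [516.5, -30.3, 84.4]
ee_rot: [179.8, -0.2, 64.7]
force: [-0.7, 0.6, -0.3]
gripper_width: 0.7
```

```bash
python3 -c "
from h import *
delta('B',75)
f=grab_frame('wrist'); cv2.imwrite('pics/w1.png',f['color'])"
```

```text
t 3.83 pos [516.5 -30.3  84.4] rot [179.8  -0.2  64.7] F [-0.7  0.6 -0.3] w 0.7
B tgt [516.1 -34.2  75. ] units [-0.18  0.06  0.47] yawunits 0.02
```

View pics/w1.png

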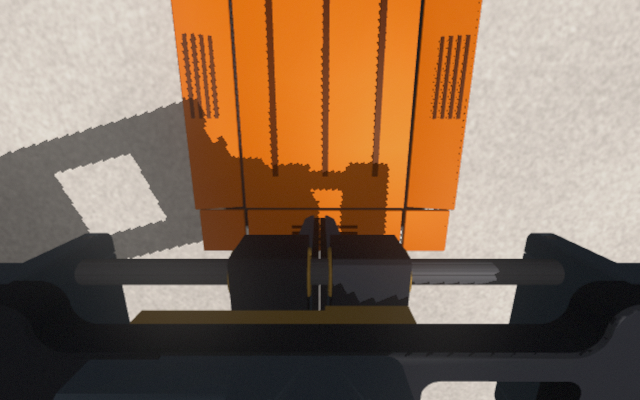

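The wrist view shows B's outer edge (row 250) in line with the corners, so B looks shut. I'll check it with a light press.

>>> drive_tool([
  {"claw": 1, "dx": -0.25, "dy": 0.05, "dz": 0.7, "yaw": 0},
  {"claw": 1, "dx": 0, "dy": 0, "dz": 0.35, "yaw": 0},
  {"claw": 1, "dx": 0, "dy": 0, "dz": 0.2, "yaw": 0},
  {"claw": 1, "dx": 0, "dy": 0, "dz": 0.1, "yaw": 0},
])

```text
time_s: 4.38
ee_pos: [514.2, -37.0, 55.0]
ee_rot: [179.9, -0.1, 64.6]
force: [-4.2, 0.7, 15.3]
gripper_width: 0.4
```

>>> drive_tool([
  {"claw": 1, "dx": 0, "dy": 0, "dz": 0.1, "yaw": 0},
])

```text
time_s: 4.5
ee_pos: [514.3, -37.0, 54.9]
ee_rot: [179.9, -0.1, 64.6]
force: [-6.2, 0.8, 23.9]
gripper_width: 0.7
```

B is solid at 55 mm with 24 N, so it is shut. Lift and go to A.

>>> drive_tool([
  {"claw": 1, "dx": 0, "dy": 0, "dz": -1, "yaw": 0},
  {"claw": 1, "dx": 0, "dy": 0, "dz": -0.8, "yaw": 0},
])

```text
time_s: 4.75
ee_pos: [514.0, -37.0, 91.8]
ee_rot: [179.9, -0.1, 64.6]
force: [0.5, -0.9, -1.2]
gripper_width: 0.3
```

```bash
python3 -c "
from h import *
delta('A',80,21)"
```

```text
t 4.75 pos [514.  -37.   91.8] rot [ 1.799e+02 -1.000e-01  6.460e+01] F [ 0.5 -0.9 -1.2] w 0.3
A tgt [488.8  97.2  80. ] units [ 5.52 -4.02  0.6 ] yawunits -0.0
```

>>> drive_tool([
  {"claw": 1, "dx": 1, "dy": -0.8, "dz": 0, "yaw": 0},
  {"claw": 1, "dx": 1, "dy": -0.8, "dz": 0, "yaw": 0},
  {"claw": 1, "dx": 1, "dy": -0.8, "dz": 0, "yaw": 0},
  {"claw": 1, "dx": 1, "dy": -0.8, "dz": 0, "yaw": 0},
  {"claw": 1, "dx": 1, "dy": -0.8, "dz": 0, "yaw": 0},
])

```text
time_s: 5.38
ee_pos: [487.4, 89.7, 95.3]
ee_rot: [179.4, -0.4, 64.4]
force: [0.8, -0.5, 0.3]
gripper_width: 0.5
```

>>> drive_tool([
  {"claw": 1, "dx": 0.5, "dy": 0, "dz": 0, "yaw": 0},
  {"claw": 1, "dx": 0, "dy": 0, "dz": 0.5, "yaw": 0},
])

```text
time_s: 5.62
ee_pos: [493.3, 100.1, 86.2]
ee_rot: [179.3, -0.5, 64.5]
force: [-0.1, -0.8, -0.8]
gripper_width: 0.6
```

```bash
python3 -c "
from h import *
delta('A',54,21)"
```

```text
t 5.62 pos [493.3 100.1  86.2] rot [179.3  -0.5  64.5] F [-0.1 -0.8 -0.8] w 0.6
A tgt [488.8  97.2  54. ] units [-0.24 -0.16  1.6 ] yawunits -0.01
```

>>> drive_tool([
  {"claw": 1, "dx": -0.24, "dy": -0.16, "dz": 0.6, "yaw": 0},
  {"claw": 1, "dx": 0, "dy": 0, "dz": 0.5, "yaw": 0},
  {"claw": 1, "dx": 0, "dy": 0, "dz": 0.2, "yaw": 0},
])

```text
time_s: 6.0
ee_pos: [487.6, 95.4, 57.3]
ee_rot: [179.4, -0.4, 64.4]
force: [-0.3, 1.4, 1.1]
gripper_width: 0.4
```

>>> drive_tool([
  {"claw": 1, "dx": 0, "dy": 0, "dz": 0.15, "yaw": 0},
])

```text
time_s: 6.12
ee_pos: [487.7, 95.0, 54.5]
ee_rot: [179.4, -0.4, 64.3]
force: [-6.3, 0.5, 29.9]
gripper_width: 0.7
```

>>> drive_tool([
  {"claw": 1, "dx": 0, "dy": 0, "dz": 0.15, "yaw": 0},
])

```text
time_s: 6.25
ee_pos: [487.7, 95.0, 54.4]
ee_rot: [179.4, -0.4, 64.3]
force: [-12.7, 0.8, 44.8]
gripper_width: 0.3
```

>>> drive_tool([
  {"claw": 1, "dx": 0, "dy": 0, "dz": 0.15, "yaw": 0},
])

```text
time_s: 6.38
ee_pos: [487.8, 95.0, 54.5]
ee_rot: [179.4, -0.5, 64.3]
force: [-8.5, 1.1, 27.9]
gripper_width: 0.6
```

A snapped and is stiff at 54.5 mm. Lift and go to D.

>>> drive_tool([
  {"claw": 1, "dx": 0, "dy": 0, "dz": -1, "yaw": 0},
  {"claw": 1, "dx": 0, "dy": 0, "dz": -0.8, "yaw": 0},
])

```text
time_s: 6.62
ee_pos: [487.0, 94.1, 91.1]
ee_rot: [179.4, -0.4, 64.2]
force: [0.3, 0.7, -0.4]
gripper_width: 0.4
```

```bash
python3 -c "
from h import *
delta('D',80)"
```

```text
t 6.62 pos [487.   94.1  91.1] rot [179.4  -0.4  64.2] F [ 0.3  0.7 -0.4] w 0.4
D tgt [607.9 159.2  80. ] units [5.55 4.03 0.63] yawunits -0.04
```

>>> drive_tool([
  {"claw": 1, "dx": 1, "dy": 0.8, "dz": 0, "yaw": 0},
  {"claw": 1, "dx": 1, "dy": 0.8, "dz": 0, "yaw": 0},
  {"claw": 1, "dx": 1, "dy": 0.8, "dz": 0, "yaw": 0},
  {"claw": 1, "dx": 1, "dy": 0.8, "dz": 0, "yaw": 0},
  {"claw": 1, "dx": 1, "dy": 0.8, "dz": 0, "yaw": 0},
])

```text
time_s: 7.25
ee_pos: [605.5, 147.9, 92.6]
ee_rot: [179.3, -0.4, 64.1]
force: [0.1, 0.2, 0.0]
gripper_width: 0.6
```

>>> drive_tool([
  {"claw": 1, "dx": 0.4, "dy": 0, "dz": 0, "yaw": -0.04},
  {"claw": 1, "dx": 0, "dy": 0, "dz": 0.4, "yaw": 0},
])

```text
time_s: 7.5
ee_pos: [609.9, 155.3, 83.6]
ee_rot: [179.3, -0.3, 64.4]
force: [-1.0, -0.1, -1.1]
gripper_width: 0.4
```

```bash
python3 -c "
from h import *
delta('D',54)"
```

```text
t 7.5 pos [609.9 155.3  83.6] rot [179.3  -0.3  64.4] F [-1.  -0.1 -1.1] w 0.4
D tgt [607.9 159.2  54. ] units [ 0.12 -0.19  1.48] yawunits -0.02
```

>>> drive_tool([
  {"claw": 1, "dx": 0.18, "dy": -0.18, "dz": 0.5, "yaw": 0},
  {"claw": 1, "dx": 0, "dy": 0, "dz": 0.4, "yaw": 0},
  {"claw": 1, "dx": 0, "dy": 0, "dz": 0.15, "yaw": 0},
])

```text
time_s: 7.88
ee_pos: [606.0, 159.5, 60.7]
ee_rot: [179.4, -0.3, 64.4]
force: [-0.2, 0.8, 9.0]
gripper_width: 0.3
```

>>> drive_tool([
  {"claw": 1, "dx": 0, "dy": 0, "dz": 0.15, "yaw": 0},
])

```text
time_s: 8.0
ee_pos: [606.2, 159.9, 58.8]
ee_rot: [179.4, -0.3, 64.4]
force: [-1.9, 1.9, 6.2]
gripper_width: 0.8
```

>>> drive_tool([
  {"claw": 1, "dx": 0, "dy": 0, "dz": 0.12, "yaw": 0},
])

```text
time_s: 8.12
ee_pos: [606.3, 160.0, 56.9]
ee_rot: [179.4, -0.4, 64.4]
force: [-0.7, -1.6, 0.2]
gripper_width: 0.1
```

>>> drive_tool([
  {"claw": 1, "dx": 0, "dy": 0, "dz": 0.12, "yaw": 0},
])

```text
time_s: 8.25
ee_pos: [606.3, 159.9, 55.1]
ee_rot: [179.3, -0.4, 64.4]
force: [-2.9, -1.6, 12.8]
gripper_width: 0.6
```

>>> drive_tool([
  {"claw": 1, "dx": 0, "dy": 0, "dz": 0.1, "yaw": 0},
])

```text
time_s: 8.38
ee_pos: [606.3, 159.9, 55.1]
ee_rot: [179.3, -0.4, 64.4]
force: [-4.4, -0.2, 19.6]
gripper_width: 0.7
```

>>> drive_tool([
  {"claw": 1, "dx": 0, "dy": 0, "dz": -1, "yaw": 0},
  {"claw": 1, "dx": 0, "dy": 0, "dz": -0.8, "yaw": 0},
])

```text
time_s: 8.62
ee_pos: [604.6, 159.1, 90.6]
ee_rot: [179.5, -0.3, 64.4]
force: [0.4, 0.5, 0.1]
gripper_width: 0.7
```

```bash
python3 -c "
from h import *
delta('C',80,21)"
```

```text
t 8.62 pos [604.6 159.1  90.6] rot [179.5  -0.3  64.4] F [0.4 0.5 0.1] w 0.7
C tgt [635.2  27.8  80. ] units [-5.26  4.21  0.54] yawunits -0.02
```

D gave way and snapped to its stop at 55.1 mm. Next, C.

>>> drive_tool([
  {"claw": 1, "dx": -1, "dy": 0.8, "dz": 0, "yaw": 0},
  {"claw": 1, "dx": -1, "dy": 0.8, "dz": 0, "yaw": 0},
  {"claw": 1, "dx": -1, "dy": 0.8, "dz": 0, "yaw": 0},
  {"claw": 1, "dx": -1, "dy": 0.8, "dz": 0, "yaw": 0},
  {"claw": 1, "dx": -1, "dy": 0.8, "dz": 0, "yaw": 0},
])

```text
time_s: 9.25
ee_pos: [634.2, 32.2, 92.1]
ee_rot: [179.4, -0.3, 64.6]
force: [1.1, -0.2, -0.2]
gripper_width: 0.7
```

>>> drive_tool([
  {"claw": 1, "dx": -0.3, "dy": 0.2, "dz": 0, "yaw": 0},
  {"claw": 1, "dx": 0, "dy": 0, "dz": 0.4, "yaw": 0},
])

```text
time_s: 9.5
ee_pos: [635.6, 23.7, 84.1]
ee_rot: [179.4, -0.3, 64.5]
force: [-0.1, -0.4, 0.3]
gripper_width: 0.8
```

```bash
python3 -c "
from h import *
delta('C',54,21)"
```

```text
t 9.5 pos [635.6  23.7  84.1] rot [179.4  -0.3  64.5] F [-0.1 -0.4  0.3] w 0.8
C tgt [635.2  27.8  54. ] units [ 0.17 -0.12  1.5 ] yawunits -0.02
```

>>> drive_tool([
  {"claw": 1, "dx": 0.18, "dy": -0.1, "dz": 0.5, "yaw": 0},
  {"claw": 1, "dx": 0, "dy": 0, "dz": 0.4, "yaw": 0},
  {"claw": 1, "dx": 0, "dy": 0, "dz": 0.15, "yaw": 0},
])

```text
time_s: 9.88
ee_pos: [634.0, 30.4, 60.1]
ee_rot: [179.6, -0.2, 64.6]
force: [0.4, -0.6, 1.4]
gripper_width: 0.7
```

>>> drive_tool([
  {"claw": 1, "dx": 0, "dy": 0, "dz": 0.15, "yaw": 0},
])

```text
time_s: 10.0
ee_pos: [634.4, 30.4, 58.3]
ee_rot: [179.5, -0.2, 64.6]
force: [-2.6, -3.6, 10.9]
gripper_width: 0.4
```

>>> drive_tool([
  {"claw": 1, "dx": 0, "dy": 0, "dz": 0.12, "yaw": 0},
])

```text
time_s: 10.12
ee_pos: [634.6, 30.2, 57.2]
ee_rot: [179.4, -0.2, 64.7]
force: [-2.6, -0.8, 5.7]
gripper_width: 0.5
```

>>> drive_tool([
  {"claw": 1, "dx": 0, "dy": 0, "dz": 0.1, "yaw": 0},
])

```text
time_s: 10.25
ee_pos: [634.8, 30.4, 55.6]
ee_rot: [179.4, -0.2, 64.7]
force: [-0.2, -0.9, 0.2]
gripper_width: 0.8
```

>>> drive_tool([
  {"claw": 1, "dx": 0, "dy": 0, "dz": 0.1, "yaw": 0},
  {"claw": 1, "dx": 0, "dy": 0, "dz": 0.1, "yaw": 0},
])

```text
time_s: 10.5
ee_pos: [635.0, 30.5, 54.9]
ee_rot: [179.3, -0.2, 64.7]
force: [-4.5, -1.1, 15.3]
gripper_width: 0.2
```

>>> drive_tool([
  {"claw": 1, "dx": 0, "dy": 0, "dz": -1, "yaw": 0},
  {"claw": 1, "dx": 0, "dy": 0, "dz": -1, "yaw": 0},
  {"claw": 1, "dx": 0, "dy": 0, "dz": -1, "yaw": 0},
  {"claw": 1, "dx": 0, "dy": 0, "dz": -1, "yaw": 0},
  {"claw": 1, "dx": 0, "dy": 0, "dz": -1, "yaw": 0},
])

```text
time_s: 11.12
ee_pos: [632.7, 31.6, 154.9]
ee_rot: [179.6, -0.2, 64.8]
force: [0.0, -0.5, -0.7]
gripper_width: 0.2
```

>>> drive_tool([
  {"claw": 1, "dx": -1, "dy": 0, "dz": -1, "yaw": 0},
  {"claw": 1, "dx": -1, "dy": 0, "dz": -0.5, "yaw": 0},
  {"claw": 1, "dx": -1, "dy": 0, "dz": 0, "yaw": 0},
  {"claw": 1, "dx": -1, "dy": 0, "dz": 0, "yaw": 0},
  {"claw": 1, "dx": -1, "dy": 0, "dz": 0, "yaw": 0},
])

```text
time_s: 11.75
ee_pos: [586.4, -65.0, 185.4]
ee_rot: [179.6, -0.1, 64.8]
force: [-1.0, 0.0, -0.1]
gripper_width: 0.8
```

>>> drive_tool([
  {"claw": 1, "dx": -1, "dy": 0, "dz": 0, "yaw": 0},
  {"claw": 1, "dx": -1, "dy": 0, "dz": 0, "yaw": 0},
  {"claw": 1, "dx": -1, "dy": 0, "dz": 0, "yaw": 0},
  {"claw": 1, "dx": -1, "dy": 0, "dz": 0, "yaw": 0},
  {"claw": 1, "dx": -1, "dy": 0, "dz": 0, "yaw": 0},
])

```text
time_s: 12.38
ee_pos: [540.0, -162.1, 184.2]
ee_rot: [179.7, -0.1, 64.7]
force: [0.1, -0.5, -0.1]
gripper_width: 0.7
```

>>> drive_tool([
  {"claw": 1, "dx": -1, "dy": 0, "dz": 0, "yaw": 0},
  {"claw": 1, "dx": -1, "dy": 0, "dz": 0, "yaw": 0},
  {"claw": 1, "dx": -1, "dy": 0, "dz": 0, "yaw": 0},
  {"claw": 1, "dx": -1, "dy": 0, "dz": 0, "yaw": 0},
  {"claw": 1, "dx": -1, "dy": 0, "dz": 0, "yaw": 0},
])

```text
time_s: 13.0
ee_pos: [494.1, -258.7, 184.2]
ee_rot: [179.6, -0.1, 64.7]
force: [0.3, 0.0, 0.4]
gripper_width: 0.5
```

Run:
```python
from h import *
ims=[]
for n in("top","side"):
    f=grab_frame(n); cv2.imwrite(f"pics/{n}9.png",f["color"])
    ims.append(cv2.resize(rect(f,57,(561.3,61.7),np.radians(154.65)),(400,400)))
    hsv=cv2.cvtColor(f["color"],cv2.COLOR_BGR2HSV)
    m=cv2.morphologyEx(cv2.inRange(hsv,(4,120,60),(25,255,255)),cv2.MORPH_CLOSE,np.ones((7,7)))
    c=max(cv2.findContours(m,0,2)[0],key=cv2.contourArea)[:,0]
    print(n,cv2.minAreaRect(np.float32([ray(f,p,57)[:2] for p in c])))
cv2.imwrite("pics/rect9.png",np.hstack(ims))
```

```text
top ((560.212890625, 61.84081268310547), (245.70904541015625, 185.87374877929688), 64.46638488769531)
side ((558.8786010742188, 65.79849243164062), (247.91656494140625, 194.76019287109375), 64.30913543701172)
```

View pics/rect9.png

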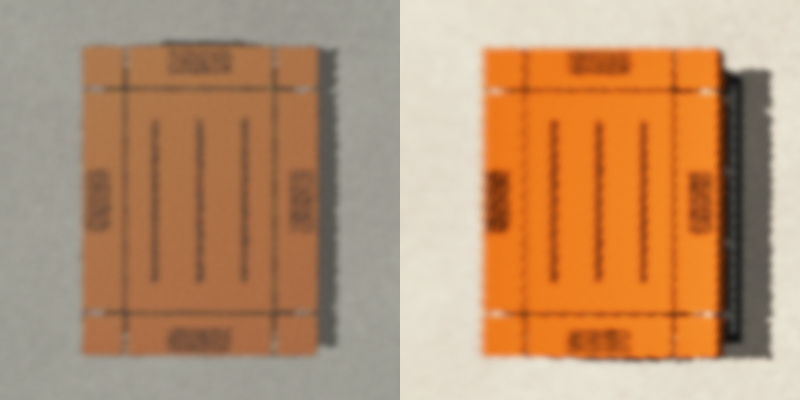

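View pics/side9.png

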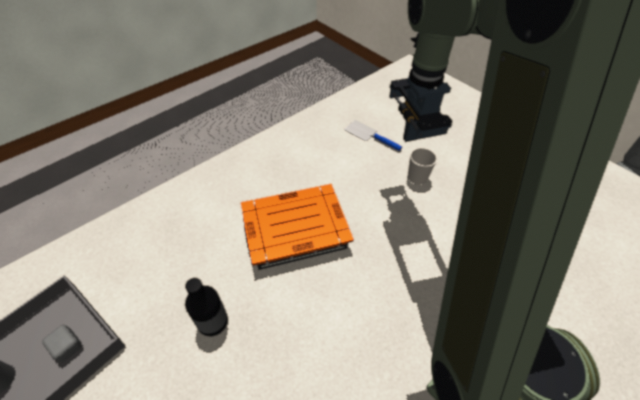

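All four sections now have the panel's shade and line up with the corners. The tank, bottle, cup and scraper appear at their earlier pixel positions, and the arm is clear of everything.

```bash
python3 -c "
from workcell import job; print(job.job_done())"
```

```text
the job is handed in; nothing more can be done
None
```

I pressed the rim on all four sides with the closed fingertips, and the cover now looks flush all the way round. The job was handed in at about 13 s of the 54 s allowed.

- **Sections A, C and D:** each was standing up and ended against its hard stop at 54.5–55.1 mm. For C and D, I saw the resistance drop away before the stop. A had already given way by the first force reading.
- **Section B:** it was already shut. A light press confirmed it: firm at 55 mm with 24 N.
- **Final pictures:** all four sections match the panel's shade and line up with the corners. From the top view, the cover's measured position changed by about 1 mm and its yaw by 0.2°.
- **Bystanders:** the bottle, cup and scraper show no visible movement in the side view. I only compared them by eye.
- **Checks that disagreed:** the side camera's estimate of the cover position changed by about 5 mm. I put this down to the raised edges dropping, because the panel lines did not move like that in the top view.
- **Highest force:** the wrist reading peaked at about 47 N while pressing A, under the 120 N limit. That press went through the fingertips.

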